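# Shut the parts box and push its tray home under the riser

### The arm

A 6-joint arm with a two-finger parallel gripper is mounted at the origin on a cart in front of the work surface, level with it; the furniture and walls round the work are solid. World frame = base frame: x ahead of the robot, y to its left, z up, the work surface at z = 0. Lengths are in m, angles in rad, forces in N, time in s.
With the tool pointing down it reaches from about 0.375 to 0.9 m from the base axis. Payload 3.1 kg.
Tool frame: the origin (TCP) lies on the centre line of the jaws, within the pads' length; the fingertips stand 19 mm ahead of it and the grasp point (between the pads) is the TCP; z points along the fingers, y is the direction in which the jaws open and shut (so a half turn about z gives the same grasp; the last joint's range is limited). The gripper opens to 85 mm and grips with 20 to 120 N. Pads are 22 mm wide; open, the fingers measure 114 mm over their backs; the gripper's body (76 mm by 85 mm) begins 54 mm behind the grasp point. The pads swing forward as they close: fully open they stand 13 mm farther back than shut.
Start: joints at [-1.317, 0.527, 1.433, -0, 1.181, -0.178], TCP at [0.262, -0.567, 0.25] pointing down, gripper open.
Joint ranges: [-3.08, 3.08], [-0.75, 2.2], [0.22, 2.44], [-1.43, 4.57], [0, 2.65], [-2.85, 2.85]. Speed limits (rad/s): [2.79, 2.79, 3.14, 3.14, 3.14, 3.14].

### API

Orientations are given as a unit quaternion [x, y, z, w].
In Python, from station import manip, imaging, workorder gives the robot as it stands.
- The arm moves only by the shell command python3 -m creep 'ROWS' [FORCE]. ROWS is a JSON object of lists of equal length, an entry for each row: "claw": the finger opening in cm, from 0 to 8.54; "dp": the shift along the tool's x, y, z in cm, a list of three; "roll": the turn about the tool's z in rad. In form: {"claw": [claw, ...], "dp": [[dx, dy, dz], ...], "roll": [roll, ...]}. A call has 1 to 12 rows; each row is the pose to reach, as a shift and turn from the pose commanded when the call began, along the tool's axes at that moment; what a row does not reach only later rows make up. A row lasts 1/10 s, in which the tool goes at most 50 mm and 8.59 degrees, less where a joint would pass 70% of its speed; a pose out of reach is approached as far as the arm can. A call with a gripper value outside its range is refused whole. The fingers move at their own pace and stop on an object; FORCE is the grip in N (left out, the last holds). Time passes only in rows, so rows that repeat a pose let the fingers close. It gives the time, the measured TCP pose, the force and the opening at its end, in the units of the state.
- manip.sense(): the state, without advancing time (a new reading comes with each control period).
- imaging.snapshot(name): name is "side" or "top" or "wrist"; returns a dict with "image" (420x560x3 uint8, red, green, blue), "z_map" (420x560 float32, m along the optical axis (not along the pixel's ray), 0 where there is no reading), "vfov" (degrees; the focal length in pixels is half the picture's height over the tangent of half this angle, whatever the lens; pixels are square), "cx", "cy" (the principal point, pixels), "dist" ([k1, k2, p1, p2, k3] as OpenCV has them; the pictures are not rectified), "R" (3x3) and "t" (3): a world point X has camera coordinates R X + t. Camera axes: x right, y down, z forward; pixel columns grow to the right and rows downward; lengths in m; the calibration is good to about 2 mm. A picture is of the moment at which its call begins.
- workorder.sign_off(): hands the job in, once; it reports no verdict.
The state is a dict: "t": time; "q": joint angles; "qd": joint speeds; "tau": joint torques, N m; "tcp_pos": TCP position; "tool_rot": TCP orientation; "force": force on the tool from outside, world axes, zero at the start; "ft_torque": the same for the moment, N m; "finger_gap": opening from 0.0 (shut) to 1.0 (fully open).
Only numpy, scipy, OpenCV 4.12 (cv2) and the standard library are available. Lean on these libraries where they do the work, as an engineer would, in place of code of your own. Each camera call takes 0.05 s, during which the arm holds its last target.

### The job

The clear parts box in the pull-out tray has its lid standing open, too tall to go under the low riser. Without gripping or lifting anything, first push the lid over and down with the fingertips until it lies shut, while the tray is still out, then push the tray in until it is fully home with the box in it. Do not move the other things on the bench.

Things in the scene. Friction and masses are not known exactly. Their poses are not given: they have to be found in the camera images.
- tray_front (a point): centre of the outer face of the pull-out tray's blue front panel (162 mm wide, 10 mm thick, from 3 to 43 mm above the worktop); it lies 25 mm above the worktop and moves with the tray. x points level into the riser, the way the tray closes; y left along the panel; z up. The open grey tray behind it (inside 111 x 128 mm, walls 22 mm above the worktop) carries the clear box
- tray (a joint): how far the tray has been pushed in, m: 0 = fully out (where it starts), 0.13 = fully home (panel against the riser's front edges, hard stop). The riser's front lies 140 mm minus this value beyond tray_front along its x axis. Runs with about 1.5 N of friction and some damping, no catch
- riser: fixed low riser, light wood top on dark steel sides, 170 mm wide, 130 mm deep, top 62 mm above the worktop, 50 mm clear below; origin under its centre on the worktop, x points the way the tray closes, y left, z up
- box_center (a point): centre of the clear three-cell parts box (74 x 98 x 29 mm shut, about 0.25 kg, standing loose in the tray), 14.5 mm above its underside; x points the way the tray closes, y left, z up. The hinge is on the far (+x) side. With its lid shut the box passes under the riser with over 10 mm to spare
- lid_hinge (a point): middle of the lid's hinge line, at the top of the box's far wall, 34 mm above the worktop; the hinge line runs along y. Axes as box_center
- pin_box_lid (a joint): angle of the clear lid, rad: 0 = shut flat on the box, 1.57 = upright, 1.92 = its stop, leaning back toward the riser; starts at 1.2 to 1.88. A 2 mm plate 98 mm wide reaching 68 mm from the hinge (a small catch adds 3 mm). Its hinge friction about balances its weight: it mostly stays where it is left, so it must be pushed down all the way; shut, its top is 36 mm above the worktop
- tape_black: loose roll of black tape, 59 mm across, 18 mm high, lying flat on top of the riser near its back; origin at the centre of its underside. To be left alone
- dish: small loose round white dish, 37 mm across, 10 mm high, on the worktop to the right of the riser; origin at the centre of its underside. To be left alone
- flux_tin: loose round white tin, 44 mm across, 19 mm high, on the worktop to the left; origin at the centre of its underside. To be left alone
- flux_bottle: loose amber bottle with a thin black spout, 34 mm across, 94 mm high, on the worktop at the left; origin at the centre of its underside. To be left alone
- solder_spool: loose yellow and black solder spool, 55 mm across, 34 mm high, on the worktop at the left; origin at the centre of its underside. To be left alone
There are look-alikes about, which are no part of the job. What is meant by the part that bears box_center is not blue, purple or red, and is the larger of those in its own colour.

How it is judged:
By the outcome, as a careful person would: the job done as asked, in the order asked, and still so for the second after the job is handed in, with the robot touching nothing.
It also fails if it takes over 45 s, if anything falls off the work surface, if the arm or the gripper's body presses on something with over 40 N, if the wrist force passes 120 N, or if a joint passes its speed limit or range.

## Working session

There is one attempt and no reset: what is moved stays moved. The work goes in short steps, Python scripts to look and compute and a shell command to move; the robot and the scene stay as the last step left them, time stands still between calls to the robot, and variables do not carry over. Pictures are saved under pics/ and viewed, and the job is handed in when it is done.

```bash
mkdir -p pics; ls
python3 - <<'E'
from station import manip, imaging
import cv2
print(manip.sense())
for n in ("side","top","wrist"):
    s=imaging.snapshot(n)
    cv2.imwrite(f"pics/{n}0.png",s["image"][:,:,::-1])
    print(n,s["vfov"],s["cx"],s["cy"],s["dist"],s["R"],s["t"])
E
```

```text
pics
{'t': 0.0, 'q': array([-1.31650326e+00,  5.28488558e-01,  1.43390328e+00,  3.26905911e-05,
        1.18136257e+00, -1.78481428e-01]), 'qd': array([ 0.00255092, -0.00043262,  0.00127947, -0.00032591, -0.00154504,
        0.00111636]), 'tau': array([-4.95122492e-05, -4.42349732e+01, -1.78027457e+01, -3.12251022e-04,
        8.49163014e-03, -3.34483950e-06]), 'tcp_pos': array([ 0.26199453, -0.56670388,  0.24931949]), 'tool_rot': array([ 9.76680254e-01,  2.14696327e-01, -2.58577664e-05, -1.08067086e-03]), 'force': array([-0.51670354,  0.13859521, -0.08896885]), 'ft_torque': array([-0.04455726,  0.0029217 , -0.01585724]), 'finger_gap': 0.9990548182866619}
side 54.52366339999378 274.0377715031493 207.2546026693635 [-0.00602487  0.          0.          0.          0.        ] [[ 0.48538055 -0.87428962 -0.00483539]
 [-0.75174103 -0.4145084  -0.51290176]
 [ 0.44642038  0.2525875  -0.85843369]] [-0.14755016  0.52032927  0.80389055]
top 51.743368127955804 282.01894541120123 206.0857261611182 [-0.0294321  0.         0.         0.         0.       ] [[ 0.01952554 -0.99964887 -0.01791351]
 [-0.98897938 -0.01668095 -0.14711058]
 [ 0.14676011  0.0205885  -0.98895783]] [0.13902732 0.58282559 0.95944618]
wrist 67.19568143630028 274.6031134836358 206.19703481629801 [-0.06832045  0.          0.          0.          0.        ] [[ 0.41896049 -0.90800311 -0.00156902]
 [-0.85952792 -0.39714949  0.32168936]
 [-0.29271807 -0.13342651 -0.94684397]] [-0.62318778 -0.04124365  0.37994287]
```

View pics/side0.png

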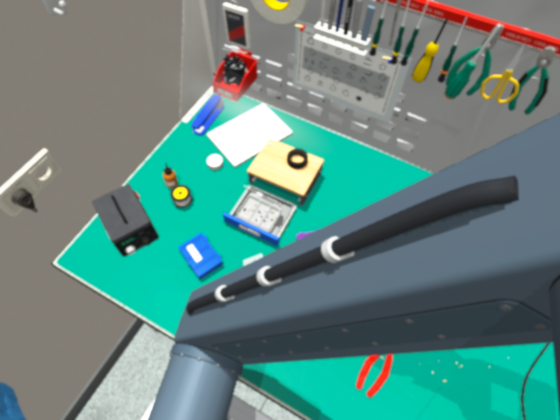

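View pics/top0.png

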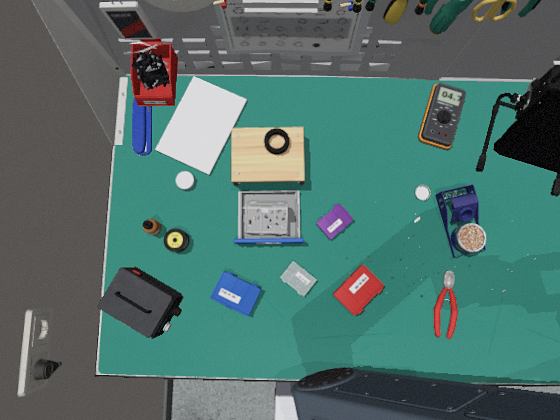

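View pics/wrist0.png

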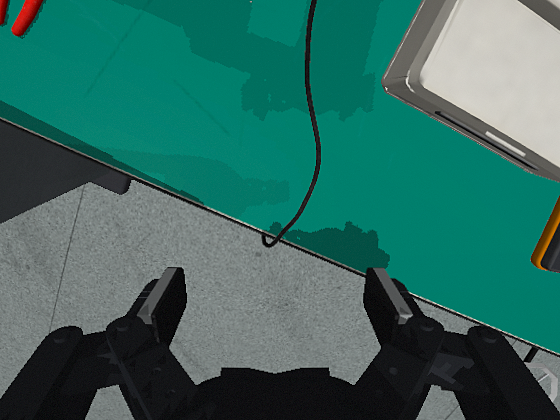

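The candidates in the top view are the clear box in the tray (268,215), a small grey case (298,278), blue (238,292), purple (335,222) and red (358,289). The one meant is the clear box in the tray. It isn't blue, purple or red, and it is larger than the other grey/clear one. I'll confirm with a crop and measure.

```bash
cat > h.py <<'E'
import numpy as np, cv2
from station import manip, imaging
from scipy.spatial.transform import Rotation as Ro
def K(s):
    f=210/np.tan(np.radians(s["vfov"]/2)); return np.array([[f,0,s["cx"]],[0,f,s["cy"]],[0,0,1.]])
def cloud(s):
    v,u=np.mgrid[0:420,0:560]; p=np.stack([u,v],-1).reshape(-1,1,2).astype(float)
    n=cv2.undistortPoints(p,K(s),np.array(s["dist"])).reshape(420,560,2)
    z=s["z_map"]; c=np.dstack([n[...,0]*z,n[...,1]*z,z]); W=(c-np.array(s["t"]))@np.array(s["R"])
    W[z==0]=np.nan; return W
def onplane(s,uv,h):
    n=cv2.undistortPoints(np.array(uv,float).reshape(-1,1,2),K(s),np.array(s["dist"])).reshape(-1,2)
    R=np.array(s["R"]);d=np.c_[n,np.ones(len(n))]@R; C=-R.T@np.array(s["t"])
    return C+d*((h-C[2])/d[:,2])[:,None]
def proj(s,X):
    return cv2.projectPoints(np.array(X,float).reshape(-1,3),cv2.Rodrigues(np.array(s["R"]))[0],np.array(s["t"]),K(s),np.array(s["dist"]))[0].reshape(-1,2)
E
python3 - <<'E'
from h import *
for n,(a,b,c,d) in {"top":(215,315,115,255),"side":(205,345,130,255)}.items():
    s=imaging.snapshot(n); np.save(f"{n}0.npy",s,allow_pickle=True)
    im=cv2.resize(s["image"][c:d,a:b,::-1],None,fx=4.2,fy=4.2,interpolation=cv2.INTER_CUBIC); cv2.imwrite(f"pics/{n}_crop.png",im)
    W=cloud(s)
    hs=cv2.cvtColor(s["image"],cv2.COLOR_RGB2HSV)
    if n=="top":
        wood=(hs[...,0]>8)&(hs[...,0]<25)&(hs[...,1]>50)&(hs[...,2]>150); wood[:100]=0;wood[200:]=0;wood[:,:200]=0;wood[:,320:]=0
        m=wood&(abs(W[...,2]-.062)<.012); P=W[m]; print("riser",m.sum(),P.mean(0),cv2.minAreaRect((P[:,:2]*1000).astype(np.float32)))
        bl=(hs[...,0]>100)&(hs[...,0]<125)&(hs[...,1]>120); bl[:225]=0;bl[255:]=0;bl[:,:225]=0;bl[:,310:]=0
        P=W[bl];P=P[P[:,2]>.03]; print("panel",len(P),P.mean(0),P.min(0),P.max(0)); print(cv2.minAreaRect((P[:,:2]*1000).astype(np.float32)))
    t=W[...,2]; 
    if n=="top":
        sub=W[185:250:4,235:305:5,2]; print(np.round(sub*1000).astype(int))
E
```

```text
riser 3382 [0.69565958 0.18759907 0.05980915] ((700.6128540039062, 184.87835693359375), (129.40414428710938, 168.0069122314453), 1.661506175994873)
panel 283 [0.50029879 0.17995177 0.04015037] [0.49331267 0.09994191 0.03106915] [0.50744351 0.25941018 0.04709863]
((500.3848876953125, 179.5999755859375), (9.741399765014648, 159.54525756835938), 1.9648826122283936)
[[  9   1   0   1   1   1   1  -3  -1  -1  -1  -2   1   1]
 [ -3   2   3   0  -1   1  -1   1   0  -2   1  -1   3   0]
 [  0  16  18  11  12  15  10  11   7   9   8   4   6   0]
 [  0  15   4   6   6   7   6   9  10   6   8   6   6   4]
 [  0  15   5   4   7   5   5   9   8   6   4   5   6  -2]
 [  2  14  71  70  70  66  66  67  63  59  57   6   7  -3]
 [ -1  12   5   9   8  10 101  93  98  99  98   5   8   0]
 [  4  14   3   7  12   5   7   9  29   6  13   3   7  -1]
 [  0  14   9   5   8  17  20   5  33   6   4   7   4  -1]
 [ -1  17   5  17  14   7   5  13  33   7  10  10   6  -2]
 [ -1  13   5   6   8  14  10   4  25   7   8   6   3  -2]
 [  2  16  31   5  10   9   6   6  17   9  12   6   9   3]
 [  0  13   4   6   8  12  20  25  29  30  31   4   7  -2]
 [ -2  10   4   5   7   5   9   2   5  10   6   3   8   1]
 [ 44  41  40  42  42  43  41  42  41  42  39  39  39  40]
 [ -2   3   0  -2   1   0  -3  -2   2   1  -1  -3  -2  -1]
 [ -1  -2   0   0   0   3   0   2   1   2  -1   0   3  -1]]
```

View pics/top_crop.png

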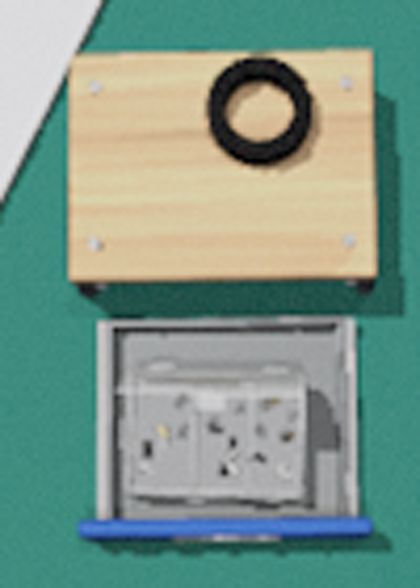

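View pics/side_crop.png

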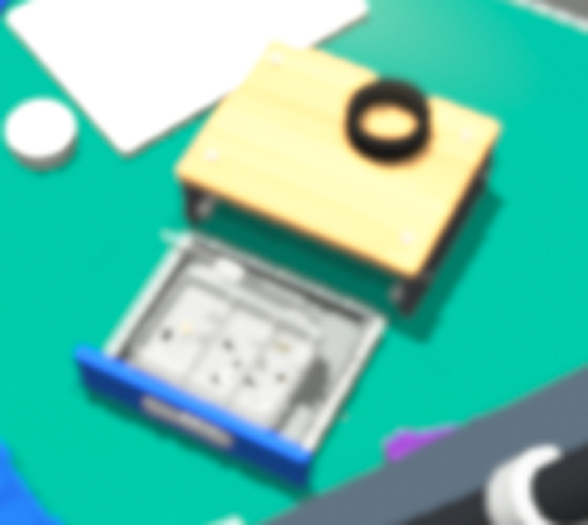

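Run:
```python
from h import *
s=np.load("top0.npy",allow_pickle=True).item(); W=cloud(s)
sub=W[175:250,225:315].reshape(-1,3); 
# tray frame
a=np.radians(1.8); F=np.array([0.4955,0.1797]); ex=np.array([np.cos(a),np.sin(a)]);ey=np.array([-ex[1],ex[0]])
d=sub[:,:2]-F; L=np.c_[d@ex,d@ey,sub[:,2]]*1000
for lo in range(46,120,6):
    m=(L[:,2]>=lo)&(L[:,2]<lo+6)&(L[:,0]<138)
    if m.sum(): print(lo,m.sum(),np.median(L[m],0).round(),L[m].min(0).round(),L[m].max(0).round())
m=(L[:,2]>=25)&(L[:,2]<36)&(L[:,0]>12)&(L[:,0]<130); print(L[m][np.argsort(L[m][:,0])].round().tolist()[:200:3])
```

```text
46 28 [88.  3. 48.] [  5. -55.  46.] [92. 50. 52.]
52 20 [88.  3. 55.] [ 84. -40.  52.] [88. 45. 58.]
58 27 [84. -8. 60.] [ 84. -44.  58.] [88. 52. 64.]
64 22 [83.  9. 67.] [ 80. -44.  64.] [84. 46. 70.]
70 24 [ 80. -10.  73.] [ 80. -40.  70.] [83. 50. 76.]
76 32 [80. 13. 79.] [ 76. -44.  76.] [80. 52. 82.]
82 24 [76. -1. 85.] [ 73. -40.  82.] [79. 49. 88.]
88 28 [74.  1. 91.] [ 70. -44.  88.] [76. 51. 93.]
94 59 [70.  2. 98.] [ 63. -44.  94.] [ 73.  52. 100.]
100 17 [ 69.   8. 101.] [ 63. -42. 100.] [ 72.  45. 102.]
[[22.0, -36.0, 33.0], [22.0, -39.0, 31.0], [22.0, -27.0, 30.0], [23.0, -15.0, 29.0], [25.0, -11.0, 34.0], [25.0, -8.0, 32.0], [25.0, -1.0, 31.0], [25.0, 12.0, 32.0], [25.0, 3.0, 30.0], [25.0, 17.0, 31.0], [26.0, 20.0, 29.0], [26.0, 45.0, 32.0], [26.0, 47.0, 32.0], [26.0, 52.0, 31.0], [28.0, 54.0, 33.0], [32.0, 17.0, 31.0], [34.0, 17.0, 33.0], [36.0, -44.0, 30.0], [38.0, 53.0, 28.0], [41.0, -44.0, 30.0], [43.0, -44.0, 31.0], [45.0, 52.0, 30.0], [47.0, 17.0, 29.0], [48.0, -16.0, 31.0], [50.0, -16.0, 33.0], [51.0, 52.0, 32.0], [53.0, 17.0, 33.0], [56.0, -16.0, 30.0], [57.0, -44.0, 32.0], [60.0, -16.0, 33.0], [60.0, 17.0, 34.0], [62.0, -44.0, 32.0], [64.0, -44.0, 33.0], [67.0, -44.0, 30.0], [69.0, -44.0, 31.0], [71.0, -44.0, 32.0], [74.0, -44.0, 31.0], [76.0, -44.0, 33.0], [80.0, 52.0, 34.0], [96.0, 42.0, 36.0], [123.0, -40.0, 26.0]]
```

The crop shows the clear three-cell box in the tray (full-frame px ≈ 268,215), with its lid leaning toward the panel at about 1.2 rad. The hinge is at the far side, 96 mm behind the panel face, and the lid's free edge is about 69 mm behind it at z≈0.1. I'll approach from the riser side. The helper below computes moves in tool axes.

```bash
cat >> h.py <<'E'
A=np.radians(1.8); F=np.array([0.4955,0.1797]); EX=np.array([np.cos(A),np.sin(A)]);EY=np.array([-EX[1],EX[0]])
def go(*pts):  # local x,y (mm), tip z (mm), fingers shut
    st=manip.sense(); R=Ro.from_quat(st["tool_rot"]).as_matrix(); p=st["tcp_pos"]
    yaw=np.arctan2(R[1,0],R[0,0]); l=(p[:2]-F); print("now local mm",(l@EX*1000).round(1),(l@EY*1000).round(1),"tip",((p[2]-.019)*1000).round(1),"yaw",yaw.round(3),"roll needed",(yaw-A).round(3),"F",st["force"].round(2),"t",round(st["t"],2),"gap",round(st["finger_gap"],3))
    for x,y,z in pts:
        X=np.r_[F+EX*x/1000+EY*y/1000,z/1000+.019]; print((x,y,z),"dp cm",((X-p)@R*100).round(2))
E
python3 -c "
from h import *
go((120,4,200),(120,4,120))
s=imaging.snapshot('wrist');R=np.array(s['R']);C=-R.T@s['t'];T=Ro.from_quat(manip.sense()['tool_rot']).as_matrix();print('cam in tool',(C-manip.sense()['tcp_pos'])@T)"
```

```text
now local mm -256.8 -739.0 tip 230.8 yaw 0.433 roll needed 0.401 F [-0.43 -0.54  0.06] t 0.25 gap 1.0
(120, 4, 200) dp cm [ 63.71 -53.68   3.15]
(120, 4, 120) dp cm [ 63.71 -53.67  11.15]
cam in tool [ 0.08277586 -0.00085841 -0.12245519]
```

```bash
python3 -m creep '{"claw":[0,0,0,0,0,0,0,0,0,0,0,0],"dp":[[63.7,-53.7,3],[63.7,-53.7,3],[63.7,-53.7,3],[63.7,-53.7,3],[63.7,-53.7,3],[63.7,-53.7,3],[63.7,-53.7,3],[63.7,-53.7,3],[63.7,-53.7,3],[63.7,-53.7,3],[63.7,-53.7,3],[63.7,-53.7,3]],"roll":[0.4,0.4,0.4,0.4,0.4,0.4,0.4,0.4,0.4,0.4,0.4,0.4]}' 20; python3 -c "
from h import *
go((120,4,200),(120,4,120))"
```

```text
t: 1.5
tcp_pos: [0.5169, -0.0223, 0.2289]
tool_rot: [1.0, 0.016, 0.0, 0.0]
force: [0.4, 0.3, 0.6]
finger_gap: 0.002
now local mm 15.1 -202.5 tip 209.9 yaw 0.033 roll needed 0.001 F [0.39 0.32 0.55] t 1.5 gap 0.002
(120, 4, 200) dp cm [ 10.52 -20.64   0.99]
(120, 4, 120) dp cm [ 10.52 -20.64   8.99]
```

```bash
python3 -m creep '{"claw":[0,0,0,0,0,0,0,0,0,0],"dp":[[10.5,-20.6,1],[10.5,-20.6,1],[10.5,-20.6,1],[10.5,-20.6,1],[10.5,-20.6,1],[10.5,-20.6,1],[10.5,-20.6,1],[10.5,-20.6,1],[10.5,-20.6,1],[10.5,-20.6,1]],"roll":[0,0,0,0,0,0,0,0,0,0]}'; python3 -c "
from h import *
go((120,4,200),(120,4,120))
for n in ('wrist','top'):
    s=imaging.snapshot(n);cv2.imwrite(f'pics/{n}1.png',s['image'][:,:,::-1]) 
W=cloud(imaging.snapshot('wrist'));d=W[...,:2]-F;L=np.dstack([d@EX,d@EY,W[...,2]])*1000
np.save('L1.npy',L)
m=(L[...,1]>-50)&(L[...,1]<60)&(L[...,0]>15)&(L[...,0]<135)&(L[...,2]>38)&(L[...,2]<125)
P=L[m]
for lo in range(38,125,8):
    q=P[(P[:,2]>=lo)&(P[:,2]<lo+8)]
    if len(q): print(lo,len(q),np.median(q,0).round(),q.min(0).round(),q.max(0).round())
"
```

```text
t: 2.5
tcp_pos: [0.6143, 0.1838, 0.219]
tool_rot: [1.0, 0.015, -0.0, 0.0]
force: [0.3, -0.5, 0.2]
finger_gap: -0.0
now local mm 118.8 0.4 tip 200.0 yaw 0.031 roll needed -0.0 F [ 0.27 -0.47  0.17] t 2.5 gap -0.0
(120, 4, 200) dp cm [ 0.12 -0.36 -0.  ]
(120, 4, 120) dp cm [ 0.12 -0.36  8.  ]
38 526 [94.  5. 42.] [ 90. -43.  38.] [98. 55. 46.]
46 562 [91.  6. 50.] [ 86. -43.  46.] [95. 55. 54.]
54 595 [88.  6. 58.] [ 84. -43.  54.] [92. 55. 62.]
62 635 [85.  5. 66.] [ 80. -43.  62.] [89. 55. 70.]
70 687 [82.  7. 74.] [ 78. -43.  70.] [86. 55. 78.]
78 728 [79.  6. 82.] [ 75. -43.  78.] [83. 55. 86.]
86 797 [76.  7. 90.] [ 72. -43.  86.] [80. 55. 94.]
94 597 [73. 15. 97.] [ 66. -42.  94.] [ 77.  55. 102.]
```

View pics/wrist1.png

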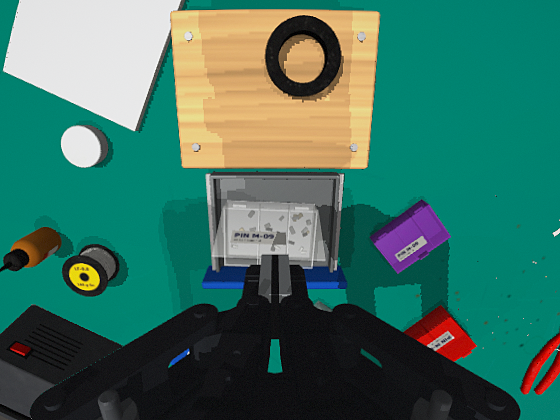

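View pics/top1.png

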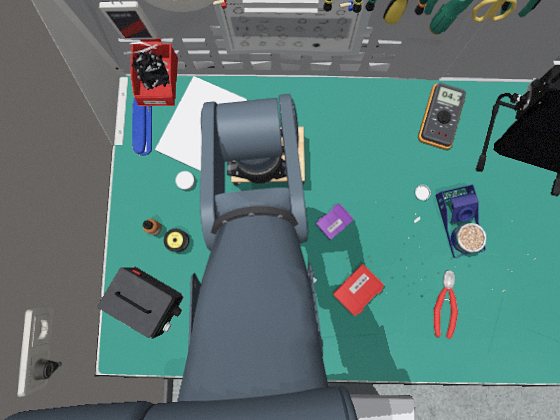

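The lid's depth points fit an angle of about 1.21 rad, with the hinge at local x≈97 mm and lid centre y≈6 mm. Next I'll descend behind it, then sweep along the arc.

```bash
python3 -m creep '{"claw":[0,0,0,0,0,0],"dp":[[0.3,-0.5,4],[0.3,-0.5,8],[0.3,-0.5,11.7],[0.3,-0.5,11.7],[0.3,-0.5,11.7],[0.3,-0.5,11.7]],"roll":[0,0,0,0,0,0]}'; python3 -c "
from h import *
go((90,5,83),(77,5,75),(67,5,64),(60,5,51),(58,5,36))
s=imaging.snapshot('wrist');cv2.imwrite('pics/wrist2.png',s['image'][:,:,::-1])"
```

```text
t: 3.25
tcp_pos: [0.6191, 0.1903, 0.1041]
tool_rot: [1.0, 0.016, 0.002, -0.0]
force: [-0.3, -0.3, 0.1]
finger_gap: -0.0
now local mm 123.8 6.8 tip 85.1 yaw 0.033 roll needed 0.001 F [-0.27 -0.31  0.13] t 3.25 gap -0.0
(90, 5, 83) dp cm [-3.38  0.17  0.19]
(77, 5, 75) dp cm [-4.69  0.17  0.99]
(67, 5, 64) dp cm [-5.69  0.17  2.08]
(60, 5, 51) dp cm [-6.4   0.17  3.38]
(58, 5, 36) dp cm [-6.6   0.17  4.88]
```

View pics/wrist2.png

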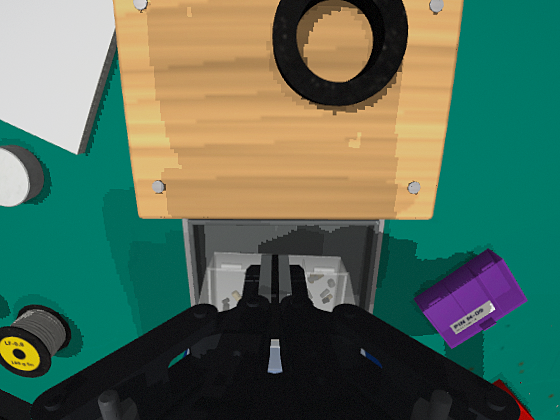

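The shut fingertips (275,262) are between the lid and the riser edge and touch nothing. I'll sweep the first half.

```bash
python3 -m creep '{"claw":[0,0,0,0,0,0,0,0,0,0,0],"dp":[[-1.2,0.1,0.1],[-2.4,0.1,0.2],[-3.4,0.1,0.2],[-4.1,0.1,0.6],[-4.7,0.1,1],[-5.2,0.1,1.5],[-5.7,0.1,2.1],[-6.1,0.1,2.7],[-6.4,0.1,3.4],[-6.4,0.1,3.4],[-6.4,0.1,3.4]],"roll":[0,0,0,0,0,0,0,0,0,0,0]}'
cat > look.py <<'E'
import sys; from h import *
go((60,5,51),(58,5,36),(58,5,35))
s=imaging.snapshot('wrist');cv2.imwrite(f'pics/wrist{sys.argv[1]}.png',s['image'][:,:,::-1])
W=cloud(s);d=W[...,:2]-F;L=np.dstack([d@EX,d@EY,W[...,2]])*1000
for y0 in(-35,45):
  m=(abs(L[...,1]-y0)<7)&(L[...,0]>15)&(L[...,0]<110)&(L[...,2]>28);P=L[m]
  for lo in range(15,110,10):
    q=P[(P[:,0]>=lo)&(P[:,0]<lo+10)]
    if len(q)>3: print(y0,lo,len(q),np.median(q,0).round(),q[:,2].max().round())
E
python3 look.py 3
```

```text
t: 4.4
tcp_pos: [0.5524, 0.1869, 0.0669]
tool_rot: [1.0, 0.016, -0.001, 0.0]
force: [0.0, 0.1, -0.2]
finger_gap: 0.008
now local mm 57.1 5.4 tip 47.9 yaw 0.033 roll needed 0.002 F [ 0.    0.11 -0.22] t 4.4 gap 0.008
(60, 5, 51) dp cm [ 0.29  0.04 -0.31]
(58, 5, 36) dp cm [0.09 0.04 1.19]
(58, 5, 35) dp cm [0.09 0.04 1.29]
-35 35 400 [ 40. -35.  47.] 49.0
-35 45 1245 [ 50. -31. 107.] 126.0
-35 55 2070 [ 61. -33. 123.] 136.0
-35 65 3883 [ 69. -36. 120.] 138.0
-35 75 526 [ 80. -35.  38.] 40.0
-35 85 474 [ 90. -35.  36.] 38.0
-35 95 33 [ 96. -31.  35.] 36.0
45 35 417 [41. 45. 47.] 50.0
45 45 1630 [ 50.  42. 109.] 126.0
45 55 2102 [ 61.  44. 121.] 135.0
45 65 3693 [ 69.  46. 117.] 135.0
45 75 538 [80. 45. 39.] 41.0
45 85 557 [90. 45. 36.] 40.0
45 95 162 [96. 43. 35.] 37.0
```

View pics/wrist3.png

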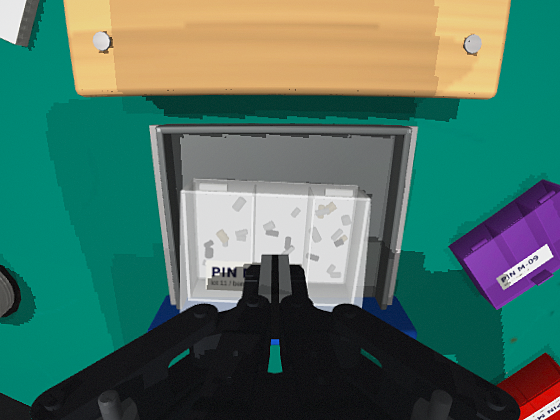

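The lid, visible at (180–370,190–310), is down to about 0.2 rad and follows the fingertips at (275,260). I'll press it all the way.

```bash
python3 -m creep '{"claw":[0,0,0,0,0,0,0],"dp":[[0,0,0.4],[0,0,0.8],[0,0,1.1],[0,0,1.3],[0,0,1.4],[0,0,1.4],[0,0,1.4]],"roll":[0,0,0,0,0,0,0]}';python3 look.py 4
```

```text
t: 5.15
tcp_pos: [0.5542, 0.1871, 0.0548]
tool_rot: [1.0, 0.016, 0.001, -0.0]
force: [-1.0, -0.2, 7.4]
finger_gap: 0.002
now local mm 58.9 5.6 tip 35.8 yaw 0.033 roll needed 0.002 F [-1.05 -0.15  7.39] t 5.15 gap 0.002
(60, 5, 51) dp cm [ 0.12  0.06 -1.52]
(58, 5, 36) dp cm [-0.09  0.06 -0.02]
(58, 5, 35) dp cm [-0.09  0.06  0.08]
-35 35 311 [ 41. -35.  35.] 36.0
-35 45 1053 [ 51. -31.  94.] 114.0
-35 55 1786 [ 62. -33. 110.] 123.0
-35 65 4235 [ 70. -35. 109.] 125.0
-35 75 517 [ 80. -35.  35.] 36.0
-35 85 534 [ 90. -35.  35.] 37.0
-35 95 74 [ 96. -31.  35.] 37.0
45 35 335 [41. 45. 35.] 36.0
45 45 1475 [51. 42. 95.] 114.0
45 55 1857 [ 62.  44. 109.] 123.0
45 65 3977 [ 70.  46. 106.] 123.0
45 75 523 [80. 45. 35.] 37.0
45 85 562 [90. 45. 35.] 36.0
45 95 269 [97. 43. 35.] 37.0
```

View pics/wrist4.png

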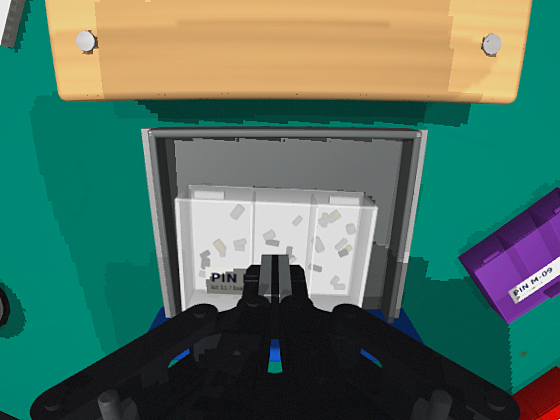

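The lid is flat at z≈35 mm on both sides, with a 7 N contact reading, so it is shut. I'll lift off and go round in front of the panel.

```bash
python3 -m creep '{"claw":[0,0,0,0,0,0,0,0,0],"dp":[[0,0,-2],[0,0,-5],[0,0,-6],[-3,0.3,-6],[-6,0.6,-6],[-9.8,0.6,-6],[-9.8,0.6,-6],[-9.8,0.6,-6],[-9.8,0.6,-6]],"roll":[0,0,0,0,0,0,0,0,0]}';python3 look.py 5; python3 -c "
from h import *
go((-40,0,20),(-25,0,20))"
```

```text
t: 6.1
tcp_pos: [0.4573, 0.178, 0.1138]
tool_rot: [1.0, 0.016, 0.001, -0.0]
force: [0.3, 0.6, 0.9]
finger_gap: -0.002
now local mm -38.2 -0.5 tip 94.8 yaw 0.033 roll needed 0.001 F [0.3  0.57 0.92] t 6.1 gap -0.002
(60, 5, 51) dp cm [ 9.81 -0.53  4.4 ]
(58, 5, 36) dp cm [ 9.61 -0.53  5.9 ]
(58, 5, 35) dp cm [ 9.61 -0.53  6.  ]
-35 25 342 [ 30. -35.  35.] 37.0
-35 35 356 [ 40. -34.  35.] 37.0
-35 45 379 [ 50. -35.  35.] 37.0
-35 55 402 [ 60. -35.  35.] 37.0
-35 65 432 [ 70. -35.  35.] 37.0
-35 75 435 [ 80. -35.  35.] 37.0
-35 85 391 [ 89. -34.  35.] 37.0
-35 95 39 [ 96. -31.  35.] 36.0
45 25 240 [32. 45. 35.] 37.0
45 35 373 [40. 45. 35.] 37.0
45 45 402 [50. 45. 35.] 37.0
45 55 399 [60. 45. 35.] 37.0
45 65 426 [70. 45. 35.] 37.0
45 75 436 [80. 45. 35.] 37.0
45 85 456 [90. 45. 35.] 38.0
45 95 129 [97. 42. 35.] 37.0
now local mm -38.1 -0.5 tip 94.8 yaw 0.033 roll needed 0.001 F [ 0.47  0.13 -0.28] t 6.15 gap 0.001
(-40, 0, 20) dp cm [-0.21 -0.05  7.48]
(-25, 0, 20) dp cm [ 1.29 -0.04  7.48]
```

View pics/wrist5.png

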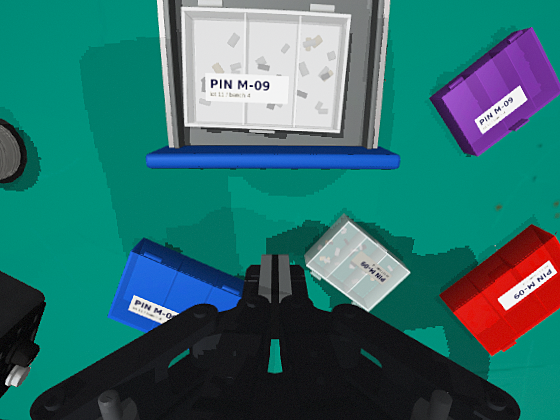

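The lid stays shut (170–350, 5–130) and the box sits inside the tray. The small grey case (357,262) and the blue case (180,283) lie near the descent spot, so I'll check clearances.

Run:
```python
from h import *
s=np.load("top0.npy",allow_pickle=True).item()
for n,s in(("top0",s),("wrist",imaging.snapshot("wrist"))):
    W=cloud(s);d=W[...,:2]-F;L=np.dstack([d@EX,d@EY,W[...,2]])*1000
    m=(L[...,0]>-170)&(L[...,0]<-1)&(abs(L[...,1])<110)&(L[...,2]>8)&(L[...,2]<60)
    if n=="wrist": m[250:,:]&= False
    k,lab,st,_=cv2.connectedComponentsWithStats(m.astype(np.uint8))
    for i in range(1,k):
        if st[i,4]>20:
            P=L[lab==i]; print(n,st[i],P.min(0).round(),P.max(0).round())
    for y in(-30,-15,0,15,30):
        q=L[(abs(L[...,1]-y)<4)&(L[...,0]>-60)&(L[...,0]<-2)&(L[...,2]>8)&(L[...,2]<60)]
        if n=="top0" and len(q): print(y,q.min(0).round())
s=np.load("top0.npy",allow_pickle=True).item()
W=cloud(s);d=W[...,:2]-F;L=np.dstack([d@EX,d@EY,W[...,2]])*1000
m=(abs(L[...,1])<60)&(L[...,0]>-120)&(L[...,0]<-20)&(L[...,2]>8)
print(L[m].round()[::6].tolist())
```

```text
top0 [281 262  35  34 608] [-121. -107.   12.] [-45. -28.  23.]
top0 [ 221  272   41   44 1124] [-164.   19.    8.] [-66. 110.  32.]
wrist [ 314  217   73   33 1225] [-69. -86.   8.] [-41. -31.  21.]
wrist [132 241  27   9 139] [-69.  94.   8.] [-62. 108.  23.]
[[-45.0, -56.0, 20.0], [-49.0, -54.0, 16.0], [-52.0, -59.0, 18.0], [-56.0, -47.0, 18.0], [-58.0, -45.0, 15.0], [-59.0, -58.0, 20.0], [-61.0, -54.0, 16.0], [-63.0, -49.0, 16.0], [-65.0, -42.0, 15.0], [-66.0, -58.0, 18.0], [-68.0, -49.0, 18.0], [-70.0, -37.0, 18.0], [-70.0, -51.0, 20.0], [-72.0, -37.0, 19.0], [-72.0, -51.0, 19.0], [-75.0, -37.0, 19.0], [-75.0, -51.0, 16.0], [-77.0, -35.0, 18.0], [-77.0, -49.0, 16.0], [-79.0, -30.0, 19.0], [-79.0, -44.0, 17.0], [-79.0, -58.0, 19.0], [-82.0, -40.0, 14.0], [-82.0, -53.0, 18.0], [-84.0, -40.0, 17.0], [-84.0, -53.0, 16.0], [-86.0, -39.0, 16.0], [-86.0, -53.0, 15.0], [-88.0, -35.0, 22.0], [-88.0, -49.0, 20.0], [-89.0, 57.0, 29.0], [-91.0, -42.0, 21.0], [-91.0, -56.0, 16.0], [-92.0, 50.0, 26.0], [-93.0, -51.0, 15.0], [-94.0, 55.0, 28.0], [-94.0, 41.0, 26.0], [-95.0, -53.0, 16.0], [-96.0, 53.0, 26.0], [-96.0, 39.0, 28.0], [-98.0, -51.0, 19.0], [-98.0, 55.0, 29.0], [-99.0, 41.0, 28.0], [-99.0, 27.0, 28.0], [-101.0, 57.0, 28.0], [-101.0, 43.0, 27.0], [-101.0, 30.0, 28.0], [-103.0, 57.0, 28.0], [-103.0, 43.0, 27.0], [-103.0, 30.0, 28.0], [-105.0, 60.0, 24.0], [-105.0, 46.0, 26.0], [-106.0, 32.0, 25.0], [-106.0, 19.0, 17.0], [-108.0, 48.0, 25.0], [-108.0, 34.0, 26.0], [-108.0, 20.0, 26.0], [-110.0, 48.0, 26.0], [-110.0, 34.0, 25.0], [-110.0, 21.0, 22.0], [-112.0, 48.0, 27.0], [-112.0, 34.0, 25.0], [-114.0, 57.0, 26.0], [-115.0, 44.0, 21.0], [-115.0, 30.0, 24.0], [-117.0, 55.0, 26.0], [-117.0, 41.0, 28.0], [-117.0, 28.0, 23.0], [-119.0, 50.0, 28.0], [-119.0, 37.0, 22.0]]
```

The nearest neighbour is the grey case (local x<-41, y<-28, top about 22 mm). I'll descend to a tip height of 24 mm at local (-32,4), which clears it.

```bash
python3 -m creep '{"claw":[0,0,0,0,0,0,0],"dp":[[0.6,-0.5,0],[0.6,-0.5,2],[0.6,-0.5,4],[0.6,-0.5,6],[0.6,-0.5,7.1],[0.6,-0.5,7.1],[0.6,-0.5,7.1]],"roll":[0,0,0,0,0,0,0]}';python3 -c "
from h import *
go((0,4,24),(119,4,24))
s=imaging.snapshot('wrist');cv2.imwrite('pics/wrist6.png',s['image'][:,:,::-1])"
```

```text
t: 6.9
tcp_pos: [0.4619, 0.1833, 0.0428]
tool_rot: [1.0, 0.016, 0.0, -0.0]
force: [0.1, -0.3, 0.7]
finger_gap: -0.001
now local mm -33.4 4.6 tip 23.8 yaw 0.033 roll needed 0.001 F [ 0.12 -0.33  0.65] t 6.9 gap -0.001
(0, 4, 24) dp cm [ 3.34  0.07 -0.02]
(119, 4, 24) dp cm [15.24  0.08 -0.02]
```

View pics/wrist6.png

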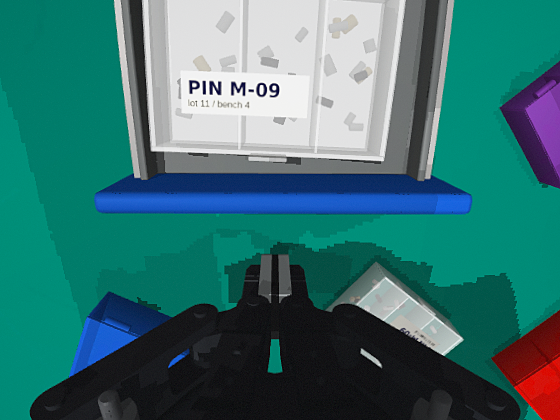

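The fingertips (275,260) are in front of the blue panel (y≈210) and clear of both cases. I'll push slowly.

```bash
python3 -m creep '{"claw":[0,0,0,0,0,0,0,0,0,0,0,0],"dp":[[0.8,0,0],[1.6,0,0],[2.4,0,0],[3.2,0,0],[4,0,0],[5,0,0],[6,0,0],[7,0,0],[8,0,0],[9,0,0],[9.5,0,0],[10,0,0]],"roll":[0,0,0,0,0,0,0,0,0,0,0,0]}';python3 -c "
from h import *
go((105,4,24),(119,4,24))
s=imaging.snapshot('wrist');cv2.imwrite('pics/wrist7.png',s['image'][:,:,::-1])"
```

```text
t: 8.15
tcp_pos: [0.5618, 0.1864, 0.0426]
tool_rot: [1.0, 0.016, -0.0, -0.0]
force: [-2.9, -1.1, 1.4]
finger_gap: -0.001
now local mm 66.5 4.6 tip 23.6 yaw 0.033 roll needed 0.001 F [-2.91 -1.08  1.4 ] t 8.15 gap -0.001
(105, 4, 24) dp cm [ 3.85  0.07 -0.04]
(119, 4, 24) dp cm [ 5.25  0.07 -0.04]
```

View pics/wrist7.png

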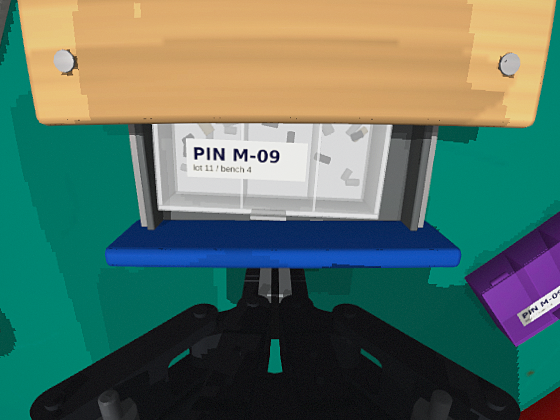

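The tray is going in with the shut box passing under the riser edge (y≈125). I'll continue gently.

```bash
python3 -m creep '{"claw":[0,0,0,0,0,0,0,0],"dp":[[0.7,0,0],[1.4,0,0],[2.1,0,0],[2.8,0,0],[3.4,0,0],[4,0,0],[4.4,0,0],[4.6,0,0]],"roll":[0,0,0,0,0,0,0,0]}';python3 -c "
from h import *
go((119,4,24))
s=imaging.snapshot('wrist');cv2.imwrite('pics/wrist8.png',s['image'][:,:,::-1])"
```

```text
t: 9.0
tcp_pos: [0.608, 0.1879, 0.0427]
tool_rot: [1.0, 0.016, 0.0, -0.0]
force: [-1.4, -0.8, -0.7]
finger_gap: -0.001
now local mm 112.7 4.7 tip 23.7 yaw 0.033 roll needed 0.001 F [-1.43 -0.77 -0.68] t 9.0 gap -0.001
(119, 4, 24) dp cm [ 0.63  0.07 -0.03]
```

View pics/wrist8.png

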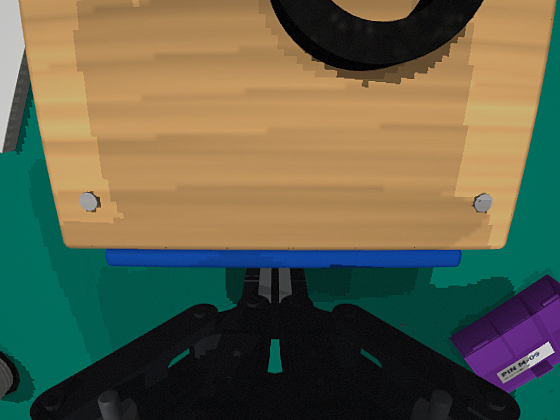

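The panel (y≈258) is almost at the riser edge. I'll use fine steps until the force shows the stop.

```bash
python3 -m creep '{"claw":[0,0,0,0,0,0],"dp":[[0.2,0,0],[0.4,0,0],[0.5,0,0],[0.6,0,0],[0.6,0,0],[0.6,0,0]],"roll":[0,0,0,0,0,0]}'
```

```text
t: 9.65
tcp_pos: [0.6136, 0.1881, 0.0428]
tool_rot: [1.0, 0.016, 0.0, -0.0]
force: [-1.1, -0.1, -0.1]
finger_gap: 0.001
```

```bash
python3 -m creep '{"claw":[0,0,0,0,0],"dp":[[0.2,0,0],[0.3,0,0],[0.4,0,0],[0.4,0,0],[0.4,0,0]],"roll":[0,0,0,0,0]}'
```

```text
t: 10.15
tcp_pos: [0.6164, 0.1882, 0.0428]
tool_rot: [1.0, 0.016, -0.001, 0.0]
force: [-5.3, -0.5, 4.7]
finger_gap: -0.0
```

```bash
python3 -m creep '{"claw":[0,0,0,0],"dp":[[0.1,0,0],[0.2,0,0],[0.2,0,0],[0.2,0,0]],"roll":[0,0,0,0]}'
```

```text
t: 10.55
tcp_pos: [0.6165, 0.1882, 0.0428]
tool_rot: [1.0, 0.017, -0.003, 0.0]
force: [-8.5, -0.4, 7.1]
finger_gap: -0.001
```

The TCP has stopped at x=0.6165 while the force rises to 8.5 N, so the tray is on the hard stop. I'll back off slowly, rise, and move aside to look.

```bash
python3 -m creep '{"claw":[0,0,0,0,0,0,0,0,0,0,0,0],"dp":[[-0.5,0,0],[-1.5,0,0],[-3.5,0,0],[-5,0,0],[-5,0,-4],[-5,0,-8],[-5,0,-12],[-5,0,-18],[-5,5,-18],[-5,10,-18],[-5,15,-18],[-5,20,-18]],"roll":[0,0,0,0,0,0,0,0,0,0,0,0]}'; python3 -m creep '{"claw":[0,0,0,0,0,0,0,0,0,0],"dp":[[-4,5,0],[-6,10,0],[-8,15,0],[-10,20,0],[-12,25,0],[-14,30,0],[-14,35,0],[-14,35,0],[-14,35,0],[-14,35,0]],"roll":[0,0,0,0,0,0,0,0,0,0]}'
python3 - <<'E'
from h import *
go()
s=imaging.snapshot("top"); cv2.imwrite("pics/top9.png",s["image"][:,:,::-1])
o=np.load("top0.npy",allow_pickle=True).item()
W=cloud(s);hs=cv2.cvtColor(s["image"],cv2.COLOR_RGB2HSV)
bl=(hs[...,0]>100)&(hs[...,0]<125)&(hs[...,1]>120); bl[:170]=0;bl[215:]=0;bl[:,:225]=0;bl[:,310:]=0
P=W[bl];P=P[P[:,2]>.03];d=(P[:,:2]-F)@EX*1000;print("panel",len(P),d.min(),d.max(),np.median(d))
df=cv2.absdiff(s["image"],o["image"]).max(2)
big=cv2.resize(s["image"][60:330,95:345,::-1],None,fx=2.2,fy=2.2,interpolation=cv2.INTER_CUBIC);cv2.imwrite("pics/top9c.png",big)
s=imaging.snapshot("side");cv2.imwrite("pics/side9c.png",cv2.resize(s["image"][90:260,150:360,::-1],None,fx=3.5,fy=3.5,interpolation=cv2.INTER_CUBIC))
E
```

```text
t: 11.75
tcp_pos: [0.5764, -0.014, 0.2233]
tool_rot: [1.0, 0.017, 0.002, 0.0]
force: [0.8, 0.3, -0.7]
finger_gap: -0.003
t: 12.75
tcp_pos: [0.4471, -0.3673, 0.2225]
tool_rot: [1.0, 0.015, 0.0, 0.0]
force: [-0.4, 0.5, -0.3]
finger_gap: -0.001
now local mm -65.5 -545.3 tip 203.5 yaw 0.031 roll needed -0.0 F [-0.41  0.47 -0.26] t 12.75 gap -0.001
panel 299 128.8592694402182 142.4291247171882 134.15320620645707
```

View pics/top9.png

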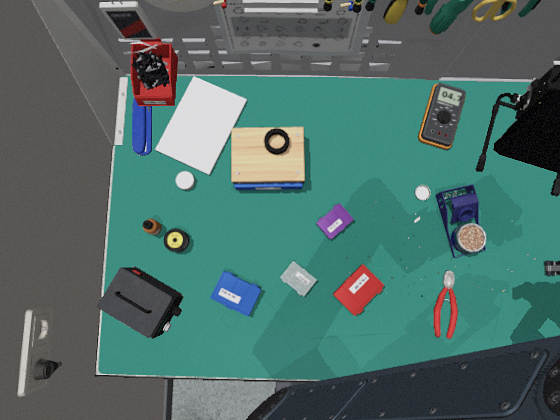

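View pics/side9c.png

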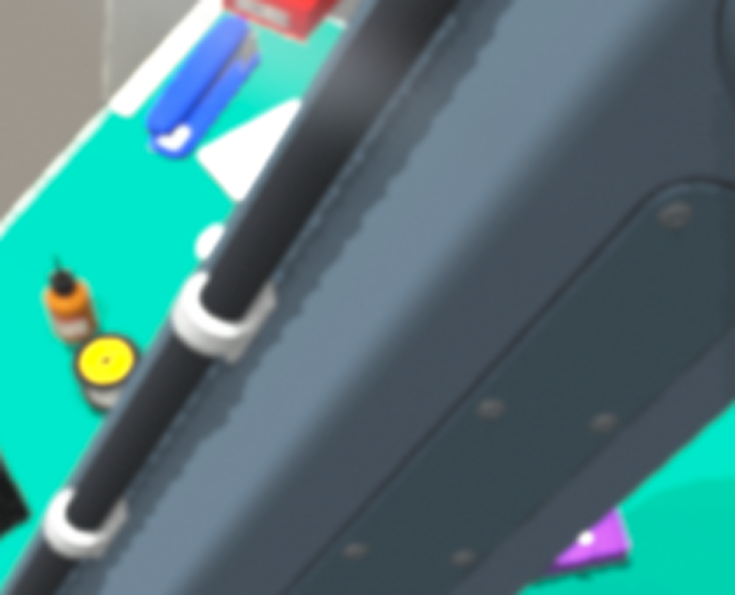

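In the top view the panel sits right against the riser (233–303, y≈186), and its measured travel is 129 mm. The tape, dish, tin, bottle, spool and the other cases are at their original pixels. The arm blocks the side view. I'll hand in.

```bash
python3 -c "
from station import workorder
print(workorder.sign_off())"
```

```text
the job is handed in; nothing more can be done
None
```

The job is handed in at about 13 s of robot time. I pushed the box lid shut with closed fingertips while the tray was still out, then pushed the tray in to its stop, without gripping or lifting anything.

- **Lid:** after I lifted off, the wrist depth points across the lid read flat at about 35 mm (36 mm expected when shut), and it stayed down. I could not see the lid once the tray was under the riser. The shut lid was already passing under the riser edge in the last view I had of it.
- **Tray:** the fingers stopped moving while the push force rose to 8.5 N, which is the hard stop. From above, the panel had travelled about 129 mm (130 mm is fully home; depth noise is about 1 mm), and it looked flush with the riser.
- **Other things:** the tape, dish, tin, bottle, spool and the look-alike cases were where they started in the final top view, judged by eye.
- **Not checked:** the last side view was no use because the arm blocked it.

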